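# Shut the drying cabinet and present its hidden filter

## Robot

A 6-joint arm with a two-finger parallel gripper is mounted at the origin on a cart in front of the work surface, level with it; the furniture and walls round the work are solid. World frame = base frame: x ahead of the robot, y to its left, z up, the work surface at z = 0. Lengths are in mm, angles in rad, forces in N, time in s.
With the tool pointing down it reaches from about 425 to 950 mm from the base axis. Payload 3.5 kg.
Tool frame: the origin (TCP) lies midway between the tips of the shut fingers; the grasp point (between the pads) lies 19 mm behind it; z points along the fingers, y is the line along which they close (so a half turn about z gives the same grasp; the last joint's range is limited). The gripper opens to 85 mm and grips with 20 to 120 N. Pads are 22 mm wide; open, the fingers measure 114 mm over their backs; the gripper's body (76 mm by 85 mm) begins 54 mm behind the grasp point. The pads swing forward as they close: fully open they stand 13 mm farther back than shut.
Start: joints at [-1.273, 0.286, 1.577, -0, 1.279, -0.15], TCP at [292.284, -608.421, 231.325] pointing down, gripper open.
Joint ranges: [-2.77, 2.77], [-0.9, 2.22], [0.21, 2.48], [-1.53, 4.67], [0.24, 2.81], [-2.84, 2.84]. Speed limits (rad/s): [2.79, 2.79, 3.14, 3.14, 3.14, 3.14].

## Interface

Orientations are given as a unit quaternion [x, y, z, w].
In Python, from plant import env gives the robot as it stands.
- The arm moves only by the tool jog_arm, never from a script. Its argument "plan" is a list of rows, each a list of 3 entries, a list of its own where there are three numbers: the closure, from 0 (fully open) to 1 (shut), then the shift along the tool's x, y, z scaled (see below), then the turn about the tool's z scaled (see below). In form: [[fingers, [x, y, z], spin], ...]. A call has 1 to 12 rows; each row is the pose to reach, as a shift and turn from the pose commanded when the call began, along the tool's axes at that moment, turning the shorter way round; what a row does not reach only later rows make up. The controller multiplies each number of a shift by 0.5 m and each number of a turn by 180 degrees. A row lasts 1/12 s, in which the tool goes at most 41.7 mm and 7.16 degrees, less where a joint would pass 70% of its speed; a pose out of reach is approached as far as the arm can. A call with a number of a shift or a turn outside -1 to 1 is refused whole. A call with a gripper value outside its range is refused whole. The fingers move at their own pace and stop on an object; the grip force is fixed at half the most. Time passes only in rows, so rows that repeat a pose let the fingers close. It gives the time, the measured TCP pose, the force, the opening and the grip force at its end, in the units of the state.
- env.get_obs(): the state, without advancing time (a new reading comes with each control period).
- env.read_camera(name): name is "side" or "top"; returns a dict with "img" (384x512x3 uint8, red, green, blue), "vfov" (degrees; the focal length in pixels is half the picture's height over the tangent of half this angle, whatever the lens; pixels are square), "cx", "cy" (the principal point, pixels), "rvec" (rotation vector, rad) and "tvec" (3), from world to camera coordinates, as OpenCV has them. Camera axes: x right, y down, z forward; pixel columns grow to the right and rows downward; lengths in mm; the calibration is good to about 2 mm. A picture is of the moment at which its call begins. There is no depth.
- env.hand_in(): hands the job in; it is judged then, once.
Trained networks look in a picture, given as the dict that the camera call returned (one of the last four; its "shot" number tells which), for a name from the list of things; names that differ only in an ending like _2 or _b are one class to them, and where a whole thing is asked for, a point or a joint stands for the part that bears it (a point fixed in the world has none). Each returns a list of dicts, best first, with "score" (0 to 1); they miss things now and then, are a little off and sometimes report something else, mostly with a low value. They report only what shows in the picture. A call takes as long as a camera call.
- env.outline_of(picture, name): "pixels" (384x512 bool, what is visible of it) and "bbox" ([centre column, centre row, width, height] in pixels, round what is visible of it).
The state is a dict: "time": time; "joint_positions": joint angles; "qvel": joint speeds; "tau": joint torques, N m; "tcp_pos": TCP position; "tool_rot": TCP orientation; "contact_force": force on the tool from outside, world axes, zero at the start; "ft_torque": the same for the moment, N m; "width": finger opening in mm; "grip_force": force on a finger pad.
Only numpy, scipy, OpenCV 4.12 (cv2) and the standard library are available. Lean on these libraries where they do the work, as an engineer would, in place of code of your own. Each camera call takes 0.05 s, during which the arm holds its last target. There are 200 camera calls.

## Task

The filter of the small drying cabinet is due for inspection: first push the cabinet's front door shut until it seats in its catch, then swing up the cover flap on top and draw the filter cartridge hidden beneath it straight up and out by its tab. Finish while still holding the cartridge in the gripper, upright and still above the shallow tray, at least 5 cm clear of it; do not put it down. The door stays shut, and the two bottles and the timer stay where they are.

Things in the scene. Friction and masses are not known exactly. Their poses are not given: they have to be found in the camera images.
- cabinet: White drying cabinet, fixed, 150 deep (x) x 200 wide (y) x 105 mm high. Origin: centre of its underside, on the bench. Its front (-x) has the door, its flat top deck (z 105 mm) carries the cover flap in the middle. The filter pocket is a slot 55 x 17 mm in the deck under the flap, centred at x +12 mm, y 0, with its floor at z 50 mm.
- door (a joint): Front door angle, rad: 0 = fully shut, positive = swung out to the robot; starts ajar. Panel 172 wide x 86 high x 12 mm thick, 10 to 96 mm above the bench; upright hinge at cabinet x -75, y +86 mm (robot's left). A sprung ball catch at the free edge resists from about 0.09 rad; about 5 N of push takes the door over it, then it pulls it to 0 and keeps it there.
- door_push (a point): Point on the door's outer face, 115 mm from its hinge and 20 mm below its upper edge; moves with the door; its -x axis points outward. With the door shut: cabinet x -87, y -29, z 76 mm. A small upright handle bar stands 14 mm proud of the face near the free edge, its top 30 mm below the panel's upper edge.
- flap (a joint): Cover flap angle, rad: 0 = closed, lying on the deck, 1.75 = stop, tipped back. Opaque white hood, 90 (x) x 110 (y) x 40 mm, open below, hinged at its rear lower edge about the cabinet's y axis; the front swings up and back. The hinge is stiff (about 1 N at the tab) and the flap stays where it is left.
- flap_tab (a point): Centre of the upright tab on top of the flap near its front edge: 26 long (x) x 12 thick (y) x 28 mm high, pinched across y. Its centre is 14 mm above the flap's top face; with the flap closed it lies 75 mm in front of and 56 mm above the hinge. Moves and turns with the flap.
- flap_hinge (a point): Middle of the flap's hinge line, at cabinet x +65, y 0, z 105 mm; the line runs along the cabinet's y.
- filter_center (a point): Centre (half-way up) of the cartridge: grey frame with white pleats, 52 (x) x 14 (y) x 60 mm high, on top a pull tab 24 (x) x 10 thick (y) x 27 mm high; 87 mm over all, so tab top and lower edge lie 43.5 mm above and below. z: its upright axis. Loose in the pocket, axes along the cabinet's, tab top 32 mm above the deck; 55 mm of lift frees it.
- filter: The same filter cartridge; origin at the centre of its underside. About 60 g.
- tray: Shallow steel tray, fixed, 150 (x) x 190 (y) x 18 mm high, on the bench to the left of the cabinet. Origin: centre of its underside.
- buffer_bottle: Large plastic bottle with blue cap, 60 mm across, 125 mm high, behind the tray; bystander. Origin: centre of its underside.
- dye_bottle: Small bottle with black cap, 40 mm across, 85 mm high, left of the cabinet's rear; bystander. Origin: centre of its underside.
- timer: White bench timer, 62 x 62 x 21 mm, in front of the cabinet to the right; bystander. Origin: centre of its underside.

How it is judged (in metres and radians):
On the way, in this order (a step that is already met when the one before it is completed fails the run):
1. the door is shut and seated in its catch (value of joint door below 0.025 rad), for 0.3 s.
2. with the door shut, the cover flap is swung up (value of joint flap above 1.1 rad and value of joint door below 0.025 rad), for 0.2 s.
3. the cartridge is drawn out of the cabinet, upright, in the gripper (z of filter_center in the frame of cabinet above 0.15 m and contact force between filter and the fingers above 0.5 N and angle between filter_center's own z axis and vertical below 0.5 rad), for 0.1 s.
At the end, for the whole second after the job is handed in: Fingers hold the cartridge (over 0.5 N), its centre over the tray (within 70 mm of its centre along x, 90 along y) and 108 mm or more above the bench, upright within 0.3 rad, slower than 0.03 m/s, touching neither tray nor cabinet; door shut within 0.025 rad (x of filter_center in the frame of tray between -0.07 and 0.07 m and y of filter_center in the frame of tray between -0.09 and 0.09 m and height (world z) of filter_center above 0.108 m and angle between filter_center's own z axis and vertical below 0.3 rad and contact force between filter and the fingers above 0.5 N and contact force between filter and tray below 0.05 N and contact force between filter and cabinet below 0.05 N and linear speed of filter below 0.03 m/s and value of joint door below 0.025 rad); the arm keeps its last pose, push and grip.
It fails at once if the large bottle is pushed more than 30 mm or tipped over (distance of buffer_bottle from where it was at the start of the episode above 0.03 m or angle between buffer_bottle's own z axis and vertical above 0.5 rad).
It fails at once if the small bottle is pushed more than 30 mm or tipped over (distance of dye_bottle from where it was at the start of the episode above 0.03 m or angle between dye_bottle's own z axis and vertical above 0.5 rad).
It fails at once if the timer is pushed more than 30 mm or tipped over (distance of timer from where it was at the start of the episode above 0.03 m or angle between timer's own z axis and vertical above 0.5 rad).
It also fails if it takes over 61 s, if anything falls off the work surface, if the arm or the gripper's body presses on something with over 40 N, if the wrist force passes 120 N, or if a joint passes its speed limit or range.

## Working session

There is one attempt and no reset: what is moved stays moved. The work goes in short steps, Python scripts to look and compute and a tool call to move; the robot and the scene stay as the last step left them, time stands still between calls to the robot, and variables do not carry over. Pictures are saved under pics/ and viewed, at most 11 in all, crops included, and the job is handed in when it is done.

Besides the shell and the picture viewer there is one more tool, called as a command line: name --argument value ..., lists and objects as JSON in quotes. jog_arm: Moves the arm, as the interface text tells. Its arguments: {"type":"object","properties":{"plan":{"type":"array"}},"required":["plan"]}

```bash
mkdir -p pics; cat > h.py <<'E'
import numpy as np, cv2
from plant import env
def K(p):
    f=p["img"].shape[0]/2/np.tan(np.radians(p["vfov"])/2)
    return np.array([[f,0,p["cx"]],[0,f,p["cy"]],[0,0,1.]])
def proj(p,X):
    return cv2.projectPoints(np.array(X,float).reshape(-1,3),np.array(p["rvec"],float),np.array(p["tvec"],float),K(p),None)[0].reshape(-1,2)
def ray(p,uv,z):
    R=cv2.Rodrigues(np.array(p["rvec"],float))[0];c=-R.T@np.array(p["tvec"],float)
    d=R.T@np.linalg.inv(K(p))@np.array([uv[0],uv[1],1.])
    return c+d*(z-c[2])/d[2]
def save(p,n): cv2.imwrite("pics/"+n,p["img"][:,:,::-1])
E
python3 - <<'E'
from h import *
np.set_printoptions(precision=1,suppress=True)
print(env.get_obs())
ims=[]
for c in("side","top"):
    p=env.read_camera(c);ims.append(p["img"])
    print(c,p["vfov"],p["cx"],p["cy"],p["rvec"],p["tvec"])
    for n in("cabinet","door","flap","flap_tab","tray","timer","dye_bottle","buffer_bottle","filter"):
        r=env.outline_of(p,n)
        for q in r[:1]:
            print(n,q["score"],np.array(q["bbox"]), cv2.minAreaRect(np.argwhere(q["pixels"])[:,::-1].astype(np.float32)))
    save(p,c+"0.png")
E
```

```text
{'time': 0.0, 'joint_positions': array([-1.3,  0.3,  1.6, -0. ,  1.3, -0.2]), 'qvel': array([ 0.,  0., -0., -0., -0., -0.]), 'tau': array([  0. , -40.6, -29.3,  -0. ,   0. ,  -0. ]), 'tcp_pos': array([ 292.1, -607.8,  229.9]), 'tool_rot': array([ 1. ,  0.2, -0. , -0. ]), 'contact_force': array([-0.2,  0. ,  0.2]), 'ft_torque': array([-0. ,  0. ,  0.1]), 'grip_force': 0.0, 'width': 84.85772115731719}
side 55.994323570789454 257.7805026602659 190.96913434379627 [ 0.7 -2.5  1.3] [451.1 215.2 823.8]
cabinet 0.8 [252.8 183.2  95.3  83.2] ((253.08493041992188, 186.5471649169922), (95.28314208984375, 72.94356536865234), 29.05460548400879)
door 0.75 [273.2 200.9  58.   44. ] ((273.763916015625, 197.85464477539062), (26.318344116210938, 65.99056243896484), 69.90476989746094)
flap 0.86 [242.  161.2  51.4  37.2] ((240.0384521484375, 159.3076934814453), (32.172611236572266, 47.981563568115234), 56.3099365234375)
flap_tab 0.96 [242.6 160.2  56.6  31.8] ((240.8970489501953, 159.66175842285156), (30.18375015258789, 46.819114685058594), 59.036251068115234)
tray 0.85 [221.4 294.1 104.5  91.6] ((219.3
[... 821 characters left out ...]
20828247070312), (56.3246955871582, 15.279335021972656), 33.34070587158203)
flap 0.84 [291.5 157.   41.7  34. ] ((290.2277526855469, 156.02627563476562), (36.144805908203125, 29.267358779907227), 6.581944942474365)
flap_tab 0.81 [290.8 156.6  38.9  32.1] ((289.7900085449219, 156.47000122070312), (36.2038688659668, 30.40559196472168), 8.130102157592773)
tray 0.78 [188.  210.7  63.8  48.5] ((186.5, 208.5), (47.0, 61.0), 90.0)
timer 0.64 [354.  240.9  22.6  15.7] ((352.5445861816406, 242.05447387695312), (19.2042179107666, 17.71166229248047), 5.710592269897461)
buffer_bottle 0.82 [164.2 135.4  20.5  15.5] ((163.75001525878906, 137.75001525878906), (21.920310974121094, 16.970561981201172), 45.0)
```

```bash
python3 - <<'E'
import cv2
a=cv2.imread("pics/side0.png")[110:350,90:390];cv2.imwrite("pics/s0c.png",cv2.resize(a,None,fx=2.5,fy=2.5,interpolation=cv2.INTER_CUBIC))
a=cv2.imread("pics/top0.png")[110:270,140:380];cv2.imwrite("pics/t0c.png",cv2.resize(a,None,fx=3.3,fy=3.3,interpolation=cv2.INTER_CUBIC))
E
```

```text
(no output)
```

View pics/s0c.png

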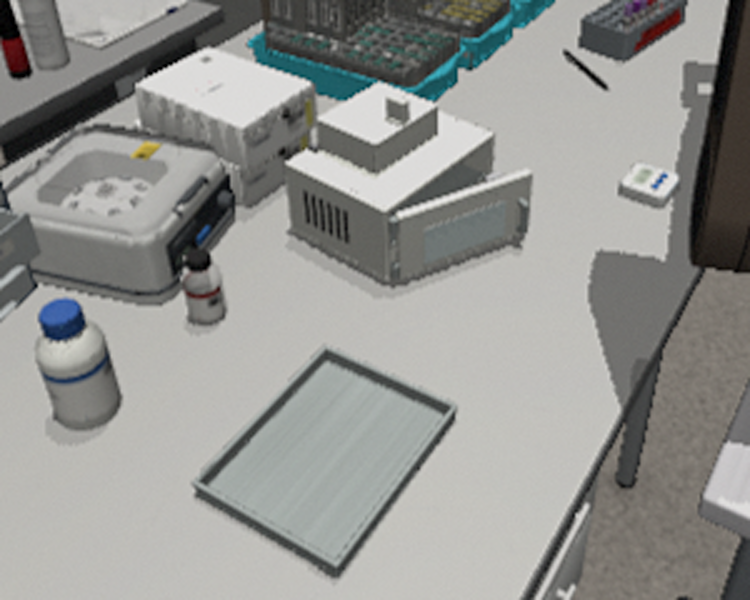

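View pics/t0c.png

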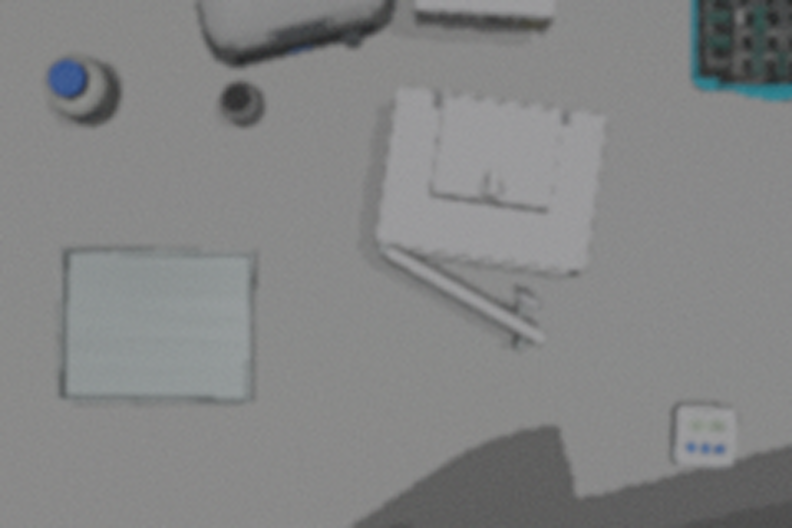

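```bash
cat >> h.py <<'E'
def T(c,X):
    X=np.array(X,float).reshape(-1,3);a=c[2];R=np.array([[np.cos(a),-np.sin(a),0],[np.sin(a),np.cos(a),0],[0,0,1]])
    return X@R.T+[c[0],c[1],0]
E
python3 - <<'E'
from h import *
from scipy.optimize import least_squares
np.set_printoptions(precision=2,suppress=True)
s=env.read_camera("side");t=env.read_camera("top")
ct=np.array([[398,88],[605,115],[583,273],[378,245],[490,185]])/3.3+[140,110]
Xt=[[75,100,105],[75,-100,105],[-75,-100,105],[-75,100,105],[-10,0,161]]
cs=np.array([[288,165],[388,210],[495,132],[392,280],[398,110]])/2.5+[90,110]
Xs=[[75,100,105],[-75,100,105],[75-0,-100,105],[-75,100,0],[-10,0,161]]
# visible right corner of deck in side view: rear-left(left), front-left(bottom), front-right(right)
Xs[2]=[-75,-100,105]
f=lambda c:np.r_[(proj(t,T(c,Xt))-ct).ravel(),(proj(s,T(c,Xs))-cs).ravel()]
r=least_squares(f,[800,-100,-.1],x_scale=[100,100,.1],loss="soft_l1");c=r.x
print(c,f(c).reshape(-1,2))
np.save("cab.npy",c)
def door(a):
    # local: panel from hinge along -y, outer face -x; opening swings free edge to -x
    u=np.array([-np.sin(a),-np.cos(a)]);n=np.array([-np.cos(a),np.sin(a)])
    h=np.array([-75,86]);return [[*(h+172*u+12*n),96],[*(h+172*u),96]]
dt=np.array([543,338])/3.3+[140,110];ds=np.array([531,175])/2.5+[90,110]
for a in np.arange(.2,.7,.05): print(a,proj(t,T(c,door(a))).mean(0)-dt,proj(s,T(c,door(a))).mean(0)-ds)
for n,z in(("tray",18),("timer",21),("dye_bottle",85),("buffer_bottle",125)):
    for p in(s,t):
        q=env.outline_of(p,n)
        if q:
            m=np.argwhere(q[0]["pixels"])[:,::-1]; print(n,ray(p,m.mean(0),z if p is t else z/2))
tc=np.array([[65,250],[253,255],[250,401],[63,398]])/3.3+[140,110]
print([ray(t,u,18)[:2] for u in tc])
print("door push, tab, filt, hinge",T(c,[[-87,-29,76],[-10,0,161],[12,0,137],[65,0,105]]))
E
```

```text
[585.67 -40.48  -0.12] [[-0.62  0.5 ]
 [ 0.38  0.18]
 [ 1.39  0.07]
 [-0.56  0.57]
 [ 1.08  0.3 ]
 [-1.76 -0.83]
 [-0.15  0.45]
 [ 0.08 -0.53]
 [-0.76  3.09]
 [-0.   -1.44]]
0.2 [ 5.72 -7.49] [-6.42 -7.94]
0.25 [ 4.7  -4.92] [-4.38 -6.65]
0.3 [ 3.55 -2.41] [-2.43 -5.29]
0.35 [2.27 0.04] [-0.58 -3.87]
0.39999999999999997 [0.87 2.43] [ 1.17 -2.39]
0.44999999999999996 [-0.64  4.74] [ 2.81 -0.86]
0.49999999999999994 [-2.27  6.98] [4.34 0.74]
0.5499999999999999 [-4.01  9.13] [5.75 2.39]
0.5999999999999999 [-5.86 11.19] [7.04 4.09]
0.6499999999999999 [-7.81 13.16] [8.19 5.83]
tray [445.52 293.94   9.  ]
tray [449.47 286.89  18.  ]
timer [ 342.78 -256.62   10.5 ]
timer [ 345.65 -251.68   21.  ]
dye_bottle [664.46 205.56  42.5 ]
dye_bottle [661.44 198.92  85.  ]
buffer_bottle [672.19 361.3   62.5 ]
buffer_bottle [667.6  343.87 125.  ]
[array([522.71, 378.44]), array([518.98, 191.3 ]), array([374.39, 192.56]), array([376.03, 377.74])]
door push, tab, filt, hinge [[495.87 -59.09  76.  ]
 [575.74 -39.31 161.  ]
 [597.59 -41.88 137.  ]
 [650.22 -48.09 105.  ]]
```

```bash
cat >> h.py <<'E'
from scipy.spatial.transform import Rotation as Ro
np.set_printoptions(precision=4,suppress=True)
def go(*W,yaw=-.12):
    o=env.get_obs();R=Ro.from_quat(o["tool_rot"]).as_matrix();x=R[:,0]
    d=np.arctan2(x[1],x[0])-yaw; d=(d+np.pi/2)%np.pi-np.pi/2
    print("t %.2f"%o["time"],o["tcp_pos"].round(1),"F",o["contact_force"].round(1),"w %.1f g %.1f"%(o["width"],o["grip_force"]),"tilt",R[:,2].round(3),"yaw %.3f"%np.arctan2(x[1],x[0]))
    for w in W: print("W",np.round(w,1),"->",(R.T@(np.array(w)-o["tcp_pos"])/500).round(4),"spin %.4f"%(d/np.pi), "rows %.1f"%(np.linalg.norm(np.array(w)-o["tcp_pos"])/41.7))
cab=np.load("cab.npy")
L=lambda x,y,z:T(cab,[[x,y,z]])[0]
E
python3 - <<'E'
from h import *
go(L(-155,-20,230),L(-155,-20,150))
E
```

```text
t 1.50 [ 292.3 -608.4  231.3] F [ 0.4  0.  -0.2] w 85.2 g 0.0 tilt [ 0. -0. -1.] yaw 0.448
W [429.4 -42.2 230. ] -> [ 0.7375 -0.9021  0.0026] spin 0.1807 rows 14.0
W [429.4 -42.2 150. ] -> [ 0.7375 -0.9021  0.1626] spin 0.1807 rows 14.1
```

jog_arm --plan '[[1, [0.7375, -0.902, 0.0026], 0.18], [1, [0.7375, -0.902, 0.0026], 0.18], [1, [0.7375, -0.902, 0.0026], 0.18], [1, [0.7375, -0.902, 0.0026], 0.18], [1, [0.7375, -0.902, 0.0026], 0.18], [1, [0.7375, -0.902, 0.0026], 0.18], [1, [0.7375, -0.902, 0.0026], 0.18], [1, [0.7375, -0.902, 0.0026], 0.18], [1, [0.7375, -0.902, 0.0026], 0.18], [1, [0.7375, -0.902, 0.0026], 0.18], [1, [0.7375, -0.902, 0.0026], 0.18], [1, [0.7375, -0.902, 0.0026], 0.18]]'

```text
time: 2.5
tcp_pos: [410.0, -120.6, 230.7]
tool_rot: [0.998, -0.059, 0.001, 0.0]
contact_force: [0.6, -0.4, -0.2]
width: -0.1
grip_force: 0.0
```

```bash
python3 - <<'E'
from h import *
go(L(-155,-20,230),L(-155,-20,62))
E
```

```text
t 2.50 [ 410.  -120.6  230.7] F [ 0.6 -0.4 -0.2] w -0.1 g 0.0 tilt [ 0.001 -0.001 -1.   ] yaw -0.118
W [429.4 -42.2 230. ] -> [ 0.02   -0.1603  0.0013] spin 0.0005 rows 1.9
W [429.4 -42.2  62. ] -> [ 0.0195 -0.1605  0.3373] spin 0.0005 rows 4.5
```

jog_arm --plan '[[1, [0.02, -0.16, 0], 0], [1, [0.02, -0.16, 0], 0], [1, [0.02, -0.16, 0], 0], [1, [0.02, -0.16, 0.15], 0], [1, [0.02, -0.16, 0.15], 0], [1, [0.02, -0.16, 0.15], 0]]'

```text
time: 3.0
tcp_pos: [424.7, -42.5, 148.8]
tool_rot: [0.998, -0.058, -0.006, -0.002]
contact_force: [-1.1, 0.4, -1.2]
width: -0.4
grip_force: 0.0
```

```bash
python3 - <<'E'
from h import *
t=env.read_camera("top")
q=env.outline_of(t,"door");print(q[0]["score"])
go(L(-155,-20,62),L(-100,-20,62))
s=env.read_camera("side")
cv2.imwrite("pics/b.png",np.hstack([cv2.resize(s["img"][130:290,180:380],None,fx=2,fy=2),cv2.resize(t["img"][120:280,200:400],None,fx=2,fy=2)])[:,:,::-1])
E
```

```text
0.52
t 3.10 [428.6 -44.3 154.8] F [-0.1 -0.3 -0.1] w -0.2 g 0.0 tilt [-0.003  0.001 -1.   ] yaw -0.118
W [429.4 -42.2  62. ] -> [ 0.0016 -0.0042  0.1855] spin 0.0006 rows 2.2
W [484.  -48.6  62. ] -> [ 0.1116 -0.0043  0.1852] spin 0.0006 rows 2.6
```

View pics/b.png

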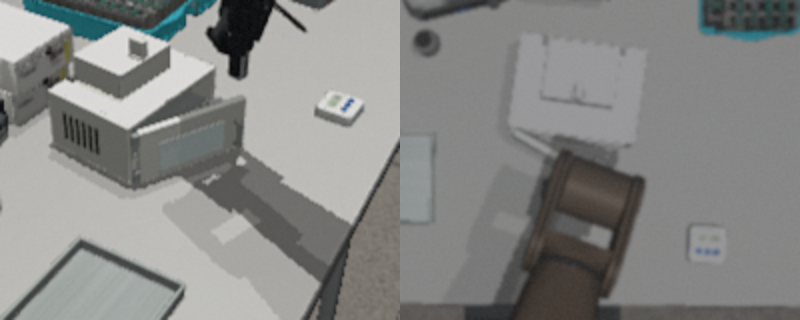

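jog_arm --plan '[[1, [0, -0.004, 0.09], 0], [1, [0, -0.004, 0.186], 0], [1, [0, -0.004, 0.186], 0], [1, [0, -0.004, 0.186], 0], [1, [0.02, -0.004, 0.186], 0], [1, [0.04, -0.004, 0.186], 0], [1, [0.055, -0.004, 0.186], 0], [1, [0.07, -0.004, 0.186], 0], [1, [0.08, -0.004, 0.186], 0], [1, [0.09, -0.004, 0.186], 0]]'

```text
time: 3.98
tcp_pos: [475.6, -47.8, 63.1]
tool_rot: [0.998, -0.059, 0.001, 0.0]
contact_force: [-0.2, 0.2, 0.0]
width: -0.1
grip_force: 0.2
```

```bash
python3 - <<'E'
from h import *
go(L(-98,-20,62),L(-94,-20,62))
E
```

```text
t 3.98 [475.6 -47.8  63.1] F [-0.2  0.2  0. ] w -0.1 g 0.2 tilt [ 0.001 -0.    -1.   ] yaw -0.118
W [486.  -48.9  62. ] -> [ 0.0209 -0.0003  0.0022] spin 0.0008 rows 0.3
W [490.  -49.3  62. ] -> [ 0.0289 -0.0003  0.0022] spin 0.0008 rows 0.3
```

jog_arm --plan '[[1, [0.008, 0, 0], 0], [1, [0.014, 0, 0], 0], [1, [0.02, 0, 0], 0], [1, [0.024, 0, 0], 0], [1, [0.024, 0, 0], 0]]'

```text
time: 4.4
tcp_pos: [484.2, -49.0, 61.5]
tool_rot: [0.998, -0.058, -0.003, 0.0]
contact_force: [-3.0, -2.3, 0.9]
width: 0.3
grip_force: 1.5
```

```bash
python3 - <<'E'
from h import *
s=env.read_camera("side")
cv2.imwrite("pics/c.png",cv2.resize(s["img"][130:260,180:340],None,fx=4,fy=4,interpolation=2)[:,:,::-1])
go(L(-98,-20,62),L(-94,-20,62))
E
```

```text
t 4.45 [484.6 -49.   61.5] F [-2.8 -1.3  1.1] w -0.2 g 1.5 tilt [-0.004  0.    -1.   ] yaw -0.117
W [486.  -48.9  62. ] -> [ 0.0027 -0.0005 -0.001 ] spin 0.0009 rows 0.0
W [490.  -49.3  62. ] -> [ 0.0107 -0.0005 -0.0011] spin 0.0009 rows 0.1
```

View pics/c.png

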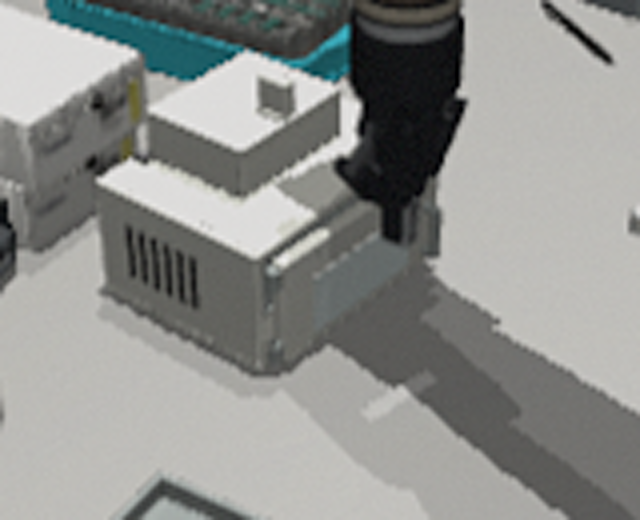

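jog_arm --plan '[[1, [0.006, 0, 0], 0], [1, [0.01, 0, 0], 0], [1, [0.014, 0, 0], 0], [1, [0.018, 0, 0], 0], [1, [0.018, 0, 0], 0]]'

```text
time: 4.87
tcp_pos: [488.2, -49.2, 61.3]
tool_rot: [0.998, -0.058, -0.011, -0.001]
contact_force: [-23.7, -1.6, 17.4]
width: -0.1
grip_force: 11.9
```

jog_arm --plan '[[1, [-0.02, 0, 0], 0], [1, [-0.06, 0, 0], 0], [1, [-0.1, 0, 0], 0], [1, [-0.1, 0, -0.1], 0], [1, [-0.1, 0, -0.2], 0], [1, [-0.1, 0, -0.3], 0], [1, [-0.1, 0, -0.3], 0]]'

```text
time: 5.45
tcp_pos: [447.5, -44.4, 217.4]
tool_rot: [0.998, -0.059, 0.004, 0.001]
contact_force: [0.1, 0.1, 0.1]
width: -0.1
grip_force: 0.0
```

```bash
python3 - <<'E'
from h import *
s=env.read_camera("side");t=env.read_camera("top")
a=cv2.resize(s["img"][130:250,190:310],None,fx=3.3,fy=3.3,interpolation=2);b=cv2.resize(t["img"][120:240,230:350],None,fx=3.3,fy=3.3,interpolation=2)
cv2.imwrite("pics/d.png",np.hstack([a,b])[:,:,::-1])
go(L(-10,0,230),L(-10,0,151))
E
```

```text
t 5.55 [449.4 -45.  219. ] F [ 0.3  0.8 -0.2] w 0.2 g 0.0 tilt [ 0.014 -0.004 -1.   ] yaw -0.117
W [575.7 -39.3 230. ] -> [ 0.25   -0.0408 -0.0186] spin 0.0008 rows 3.0
W [575.7 -39.3 151. ] -> [ 0.2477 -0.0412  0.1394] spin 0.0008 rows 3.4
```

View pics/d.png

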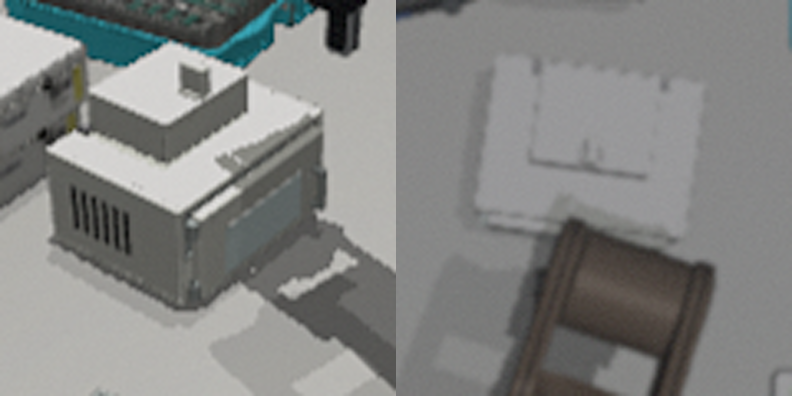

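jog_arm --plan '[[0, [0.25, -0.04, -0.02], 0], [0, [0.25, -0.04, -0.02], 0], [0, [0.25, -0.04, -0.02], 0], [0, [0.25, -0.04, -0.02], 0], [0, [0.25, -0.04, 0.05], 0], [0, [0.25, -0.04, 0.1], 0], [0, [0.25, -0.04, 0.1], 0]]'

```text
time: 6.13
tcp_pos: [567.8, -37.6, 154.4]
tool_rot: [0.998, -0.059, -0.006, -0.001]
contact_force: [-0.9, 0.7, -1.0]
width: 83.1
grip_force: 0.0
```

```bash
python3 - <<'E'
from h import *
s=env.read_camera("side")
print(proj(s,L(-10,0,175)),proj(s,L(-10,0,161)))
cv2.imwrite("pics/e.png",cv2.resize(s["img"][110:210,190:310],None,fx=5,fy=5,interpolation=2)[:,:,::-1])
go(L(-10,0,151))
E
```

```text
[[249.0985 148.1024]] [[249.1971 152.5609]]
t 6.18 [569.2 -38.  157.6] F [ 0.9 -0.9 -0.8] w 85.3 g 0.0 tilt [-0.009  0.003 -1.   ] yaw -0.118
W [575.7 -39.3 151. ] -> [0.0134 0.0011 0.013 ] spin 0.0008 rows 0.2
```

View pics/e.png

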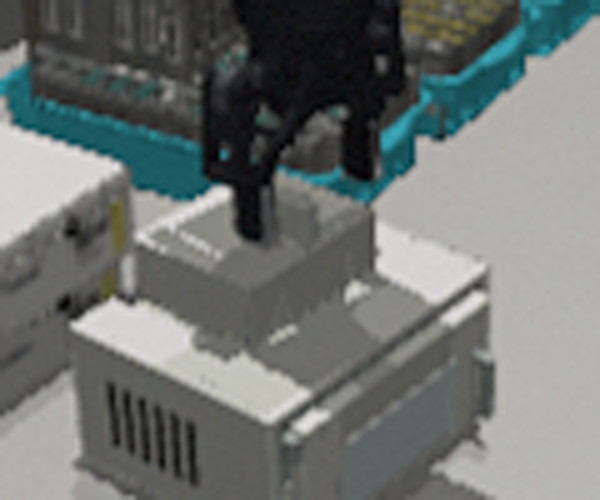

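jog_arm --plan '[[0, [0.006, 0, 0.006], 0], [0.6, [0.006, 0, 0.006], 0], [1, [0.006, 0, 0.006], 0], [1, [0.006, 0, 0.006], 0], [1, [0.006, 0, 0.006], 0], [1, [0.006, 0, 0.006], 0], [1, [0.006, 0, 0.006], 0], [1, [0.006, 0, 0.006], 0]]'

```text
time: 6.85
tcp_pos: [575.2, -38.2, 160.0]
tool_rot: [0.998, -0.06, 0.0, -0.001]
contact_force: [0.2, 4.1, 4.3]
width: 10.2
grip_force: 60.0
```

```bash
python3 - <<'E'
from h import *
h=np.array([65,105]);o=env.get_obs();p=o["tcp_pos"]
R=Ro.from_euler('z',cab[2]).as_matrix();l=R.T@(p-[cab[0],cab[1],0]);print("local",l)
g=np.array([l[0]-65,l[2]+19-105]);r=np.hypot(*g);a0=np.arctan2(g[1],g[0]);print(r,a0)
go()
for th in np.arange(.15,1.76,.15):
    q=r*np.array([np.cos(a0-th),np.sin(a0-th)])-g
    print(round(th,2),"x %.3f z %.3f"%(q[0]/500,-q[1]/500))
E
```

```text
local [-10.6816   1.0112 160.0445]
105.8786506995015 2.3671277095163132
t 6.85 [575.2 -38.2 160. ] F [0.2 4.1 4.3] w 10.2 g 60.0 tilt [ 0.001  0.003 -1.   ] yaw -0.119
0.15 x 0.024 z -0.021
0.3 x 0.051 z -0.038
0.45 x 0.079 z -0.051
0.6 x 0.110 z -0.060
0.75 x 0.142 z -0.063
0.9 x 0.173 z -0.063
1.05 x 0.205 z -0.057
1.2 x 0.235 z -0.047
1.35 x 0.263 z -0.032
1.5 x 0.288 z -0.013
1.65 x 0.311 z 0.009
```

jog_arm --plan '[[1, [0.012, 0, -0.011], 0], [1, [0.024, 0, -0.021], 0], [1, [0.037, 0, -0.03], 0], [1, [0.051, 0, -0.038], 0], [1, [0.065, 0, -0.045], 0], [1, [0.079, 0, -0.051], 0], [1, [0.095, 0, -0.056], 0], [1, [0.11, 0, -0.06], 0], [1, [0.11, 0, -0.06], 0]]'

```text
time: 7.6
tcp_pos: [628.0, -45.3, 188.1]
tool_rot: [0.998, -0.059, -0.004, -0.001]
contact_force: [-5.0, 2.0, 1.1]
width: 10.1
grip_force: 59.5
```

```bash
python3 - <<'E'
from h import *
go()
E
```

```text
t 7.60 [628.  -45.3 188.1] F [-5.   2.   1.1] w 10.1 g 59.5 tilt [-0.007  0.001 -1.   ] yaw -0.118
```

jog_arm --plan '[[1, [0.016, 0, -0.002], 0], [1, [0.032, 0, -0.003], 0], [1, [0.048, 0, -0.003], 0], [1, [0.063, 0, -0.003], 0], [1, [0.079, 0, 0], 0], [1, [0.095, 0, 0.003], 0], [1, [0.11, 0, 0.008], 0], [1, [0.125, 0, 0.013], 0], [1, [0.139, 0, 0.02], 0], [1, [0.153, 0, 0.028], 0], [1, [0.166, 0, 0.037], 0], [1, [0.178, 0, 0.047], 0]]'

```text
time: 8.6
tcp_pos: [721.4, -57.8, 168.1]
tool_rot: [0.998, -0.059, 0.005, 0.001]
contact_force: [1.3, -1.7, 7.7]
width: 7.4
grip_force: 58.7
```

```bash
python3 - <<'E'
from h import *
go()
s=env.read_camera("side");t=env.read_camera("top")
a=cv2.resize(s["img"][90:210,180:300],None,fx=3.3,fy=3.3,interpolation=2);b=cv2.resize(t["img"][100:220,230:350],None,fx=3.3,fy=3.3,interpolation=2)
cv2.imwrite("pics/f.png",np.hstack([a,b])[:,:,::-1])
E
```

```text
t 8.60 [721.4 -57.8 168.1] F [ 1.3 -1.7  7.7] w 7.4 g 58.7 tilt [ 0.009 -0.004 -1.   ] yaw -0.118
```

View pics/f.png

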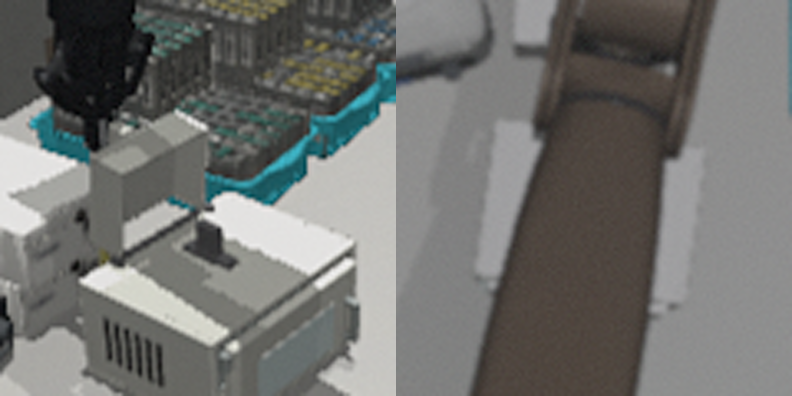

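jog_arm --plan '[[0.6, [0, 0, 0], 0], [0, [0, 0, 0], 0], [0, [0, 0, 0], 0], [0, [0, 0, 0], 0], [0, [0, 0, -0.05], 0], [0, [0, 0, -0.12], 0], [0, [0, 0, -0.18], 0], [0, [0, 0, -0.18], 0], [1, [-0.08, 0, -0.18], 0], [1, [-0.16, 0, -0.18], 0], [1, [-0.24, 0, -0.18], 0], [1, [-0.24, 0, -0.18], 0]]'

```text
time: 9.7
tcp_pos: [590.7, -39.8, 251.1]
tool_rot: [0.998, -0.058, -0.006, -0.001]
contact_force: [0.3, 0.8, -1.3]
width: 38.7
grip_force: 0.0
```

```bash
python3 - <<'E'
from h import *
s=env.read_camera("side")
cv2.imwrite("pics/g.png",cv2.resize(s["img"][90:210,180:300],None,fx=4,fy=4,interpolation=2)[:,:,::-1])
go(L(22,0,175),L(66,0,175))
E
```

```text
t 9.75 [594.4 -40.7 253. ] F [-0.6 -0.  -1.1] w 30.8 g 0.0 tilt [-0.005  0.001 -1.   ] yaw -0.117
W [607.5 -43.1 175. ] -> [0.0273 0.0017 0.1558] spin 0.0009 rows 1.9
W [651.2 -48.2 175. ] -> [0.1153 0.0018 0.1554] spin 0.0009 rows 2.3
```

View pics/g.png

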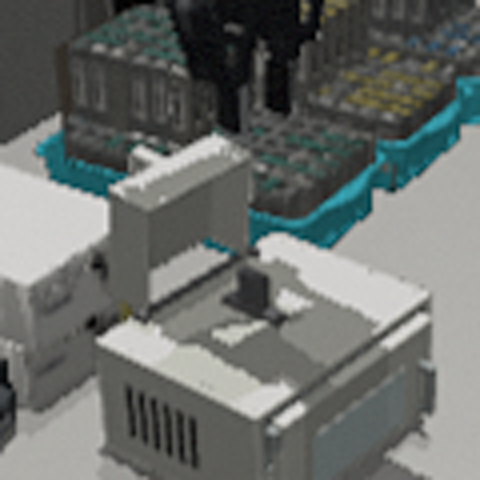

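jog_arm --plan '[[1, [0.01, 0.001, 0.08], 0], [1, [0.01, 0.001, 0.155], 0], [1, [0.01, 0.001, 0.155], 0], [1, [0.03, 0.001, 0.155], 0], [1, [0.05, 0.001, 0.155], 0], [1, [0.07, 0.001, 0.155], 0], [1, [0.09, 0.001, 0.155], 0], [1, [0.105, 0.001, 0.155], 0], [1, [0.113, 0.001, 0.155], 0], [1, [0.113, 0.001, 0.155], 0]]'

```text
time: 10.58
tcp_pos: [656.9, -49.6, 180.2]
tool_rot: [0.998, -0.059, 0.002, 0.0]
contact_force: [0.2, 0.4, -0.9]
width: 0.2
grip_force: 0.0
```

jog_arm --plan '[[1, [-0.03, 0, 0], 0], [1, [-0.08, 0, 0], 0], [0, [-0.105, 0, -0.05], 0], [0, [-0.105, 0, -0.05], 0], [0, [-0.105, 0, -0.05], 0], [0, [-0.105, 0, -0.05], 0]]'

```text
time: 11.08
tcp_pos: [603.2, -43.2, 203.8]
tool_rot: [0.998, -0.059, 0.001, 0.0]
contact_force: [-0.5, -0.3, 0.5]
width: 48.3
grip_force: 0.0
```

```bash
python3 - <<'E'
from h import *
s=env.read_camera("side")
q=env.outline_of(s,"filter_center")
for k in q[:2]: print(k["score"],k["bbox"])
print(proj(s,[L(12,0,137),L(12,0,123.5),L(12,0,110)]))
cv2.imwrite("pics/i.png",cv2.resize(s["img"][90:210,180:300],None,fx=4,fy=4,interpolation=2)[:,:,::-1])
go(L(12,0,113))
E
```

```text
0.7 [243.6, 162.5, 16.0, 17.6]
[[243.2971 157.6144]
 [243.4337 161.7033]
 [243.5682 165.7299]]
t 11.18 [602.8 -43.1 202.5] F [ 0.2 -0.3 -0.4] w 63.0 g 0.0 tilt [-0.001  0.    -1.   ] yaw -0.118
W [597.6 -41.9 113. ] -> [-0.0105 -0.0012  0.179 ] spin 0.0007 rows 2.2
```

View pics/i.png

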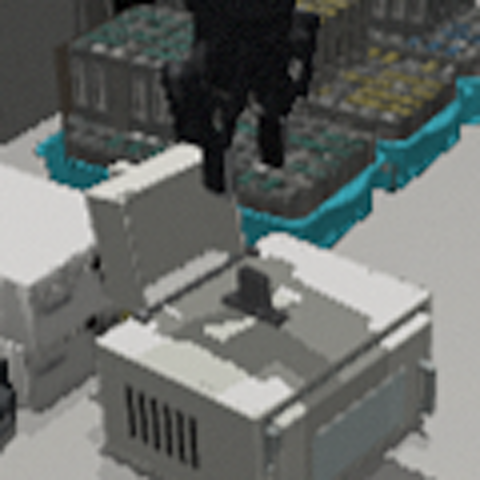

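jog_arm --plan '[[0, [-0.0105, -0.001, 0.07], 0], [0, [-0.0105, -0.001, 0.13], 0], [0, [-0.0105, -0.001, 0.176], 0], [0, [-0.0105, -0.001, 0.176], 0], [0, [-0.0105, -0.001, 0.176], 0]]'

```text
time: 11.6
tcp_pos: [596.4, -41.7, 113.0]
tool_rot: [0.998, -0.059, -0.002, -0.0]
contact_force: [-0.3, 0.1, 1.2]
width: 85.3
grip_force: 0.0
```

```bash
python3 - <<'E'
from h import *
go(L(12,0,114))
E
```

```text
t 11.60 [596.4 -41.7 113. ] F [-0.3  0.1  1.2] w 85.3 g 0.0 tilt [-0.005  0.001 -1.   ] yaw -0.118
W [597.6 -41.9 114. ] -> [ 0.0024  0.0001 -0.0021] spin 0.0007 rows 0.0
```

Close, then lift a little and check.

jog_arm --plan '[[0.6, [0, 0, 0], 0], [1, [0, 0, 0], 0], [1, [0, 0, 0], 0], [1, [0, 0, 0], 0], [1, [0, 0, 0], 0], [1, [0, 0, 0], 0], [1, [0, 0, 0], 0], [1, [0, 0, -0.01], 0], [1, [0, 0, -0.02], 0], [1, [0, 0, -0.03], 0]]'

```text
time: 12.43
tcp_pos: [597.3, -41.9, 130.5]
tool_rot: [0.998, -0.059, -0.0, -0.0]
contact_force: [1.5, -0.1, -0.6]
width: 8.7
grip_force: 60.3
```

jog_arm --plan '[[1, [0, 0, -0.03], 0], [1, [0, 0, -0.06], 0], [1, [0, 0, -0.09], 0], [1, [0, 0, -0.12], 0], [1, [0, 0, -0.15], 0], [1, [0, 0, -0.18], 0], [1, [0, 0, -0.21], 0], [1, [0, 0, -0.22], 0], [1, [0, 0, -0.22], 0]]'

```text
time: 13.18
tcp_pos: [598.4, -42.2, 242.5]
tool_rot: [0.998, -0.059, 0.002, 0.0]
contact_force: [-0.1, 0.0, 0.3]
width: 8.6
grip_force: 60.1
```

```bash
python3 - <<'E'
from h import *
s=env.read_camera("side")
cv2.imwrite("pics/j.png",cv2.resize(s["img"][70:220,160:320],None,fx=4,fy=4,interpolation=2)[:,:,::-1])
go([447,288,238],[447,288,175])
E
```

```text
t 13.23 [597.7 -42.  240.9] F [ 0.   0.5 -0.8] w 8.6 g 60.1 tilt [ 0.001 -0.    -1.   ] yaw -0.118
W [447 288 238] -> [-0.3769 -0.62    0.0051] spin 0.0007 rows 8.7
W [447 288 175] -> [-0.3771 -0.6201  0.1311] spin 0.0007 rows 8.8
```

View pics/j.png

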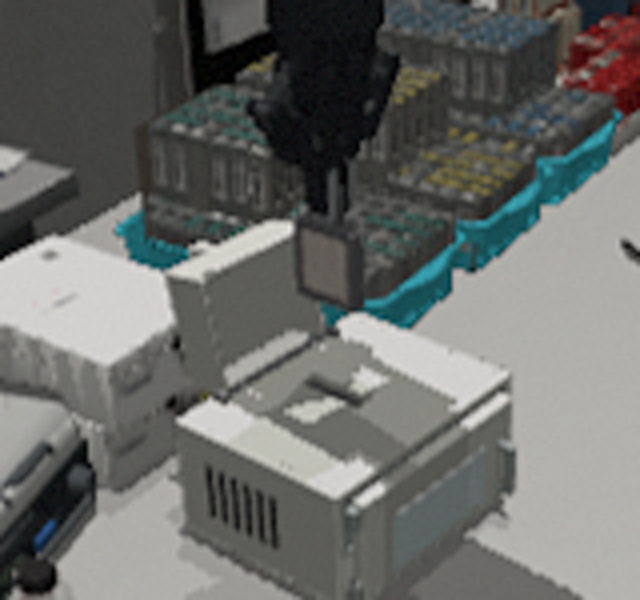

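jog_arm --plan '[[1, [-0.02, -0.03, 0.0], 0], [1, [-0.05, -0.08, 0.0], 0], [1, [-0.085, -0.14, 0.0], 0], [1, [-0.12, -0.2, 0.0], 0], [1, [-0.155, -0.255, 0.0], 0], [1, [-0.19, -0.31, 0.0], 0], [1, [-0.225, -0.37, 0.0], 0], [1, [-0.26, -0.43, 0.0], 0], [1, [-0.295, -0.485, 0.0], 0], [1, [-0.33, -0.54, 0.0], 0], [1, [-0.36, -0.59, 0.01], 0], [1, [-0.375, -0.62, 0.02], 0]]'

```text
time: 14.23
tcp_pos: [444.7, 290.5, 228.9]
tool_rot: [0.998, -0.058, -0.001, -0.0]
contact_force: [-1.0, 0.1, -1.0]
width: 8.5
grip_force: 60.1
```

jog_arm --plan '[[1, [0, 0, 0.015], 0], [1, [0, 0, 0.04], 0], [1, [0, 0, 0.065], 0], [1, [0, 0, 0.08], 0], [1, [0, 0, 0.09], 0], [1, [0, 0, 0.09], 0], [1, [0, 0, 0.09], 0], [1, [0, 0, 0.09], 0], [1, [0, 0, 0.09], 0], [1, [0, 0, 0.09], 0], [1, [0, 0, 0.09], 0], [1, [0, 0, 0.09], 0]]'

```text
time: 15.23
tcp_pos: [447.8, 288.0, 185.6]
tool_rot: [0.998, -0.059, 0.0, -0.0]
contact_force: [0.0, 0.0, -0.4]
width: 8.7
grip_force: 60.1
```

```bash
python3 - <<'E'
from h import *
s=env.read_camera("side");go([447,288,185])
q=env.outline_of(s,"filter")
print(q[0]["score"],q[0]["bbox"],proj(s,env.get_obs()["tcp_pos"]-[0,0,20]),proj(s,env.get_obs()["tcp_pos"]-[0,0,63]))
cv2.imwrite("pics/k.png",cv2.resize(s["img"][100:350,130:350],None,fx=2.4,fy=2.4,interpolation=2)[:,:,::-1])
E
```

```text
t 15.28 [447.8 288.  185.5] F [-0.4  0.7 -1.1] w 8.6 g 60.1 tilt [ 0.001  0.    -1.   ] yaw -0.118
W [447 288 185] -> [-0.0015  0.0003  0.001 ] spin 0.0008 rows 0.0
0.76 [215.6, 243.9, 26.3, 33.0] [[216.4267 238.3684]] [[217.9487 253.7636]]
```

View pics/k.png

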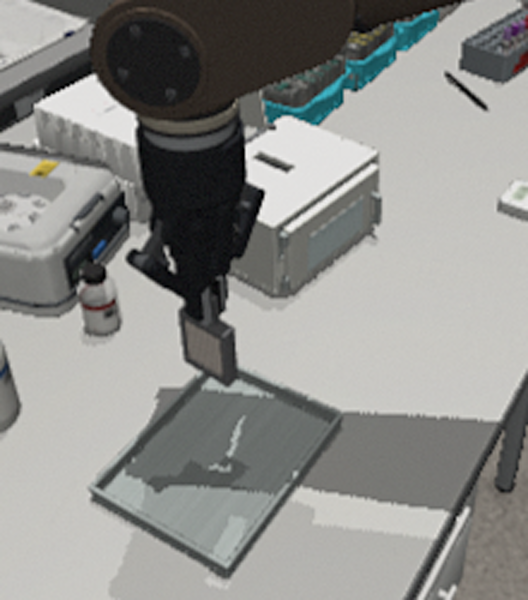

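```bash
python3 -c "
from plant import env
print(env.hand_in())"
```

```text
the job is handed in; nothing more can be done
None
```

The job is handed in (no verdict came back): the door is shut, the flap is up, and the gripper holds the cartridge upright and still, roughly 10 cm above the tray; I saw no contact with the bottles or timer.

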